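# Find the brass press die in the parts tins

## Task

One of the three lidded tins in the rack holds the brass press die; the others hold plastic ones. Lift off lids until you find the brass die, then take it out and set it down upright in the grey ceramic ring dish without dropping it.

Things in the scene. Friction and masses are not known exactly. Their poses are not given: they have to be found in the camera images.
- rack: Fixed dark wood board 120 (x) x 232 (y) x 8 mm with three identical aluminium tins fixed on it, centred at x 0, y -76, 0, +76 mm. Origin: centre of the board's underside, on the bench; z up. Tins: 102 (x) x 66 (y) mm outside, walls 3 mm, inner floor 11 mm and rim 46 mm above the bench. Each starts shut by a loose green lid that lifts straight off.
- lid_place (a point): Point on the bare bench 130 mm from the rack's origin along its +x, axes as the rack's; a strip 130 (x) x 232 (y) mm here is free for lids. Lid, about 80 g: plate 106 (x) x 68 (y) mm, its top 50 mm above the bench when shut, 8 mm when put on the bench. Central black bar knob 12 (x) x 30 (y) mm, rising 26 mm from the plate's top: pinch it across x.
- die_center (a point): Brass press die, upright round slug: 26 mm diameter for 20 mm, then 18 mm diameter to 26 mm tall; 100 g. Point at its centre, 13 mm above its foot; z is its axis. It starts on a tin's floor, within 4 mm (rack x) and 6 mm (rack y) of the tin's centre, under the lid; grip it across the rack's x. The other tins hold a black disc (30 mm wide, 16 tall) and a blue die (24 wide, 25 tall).
- dish: Loose round grey ceramic ring dish, about 350 g: 120 mm across the rim, 18 mm tall, flat inner floor 5 mm above its underside and about 95 mm across. Origin at the centre of its underside, z up.
Mind the look-alikes: they are no part of the job. Leave any orange or pink look-alike of the dish alone.

How it is judged:
At the end, for the whole second after the job is handed in: The brass die stands on the floor of the ring dish, its centre within 45 mm of the dish's centre, upright within 10 degrees, at rest and let go; the dish is level on the bench. Where the lids and the other dies are does not matter (horizontal distance between die_center and dish below 0.045 m and z of die_center in the frame of dish between 0.012 and 0.024 m and angle between each of die_center, dish's own z axis and vertical below 0.17 rad and height (world z) of dish below 0.01 m and linear speed of die below 0.02 m/s); the robot touches nothing.
It fails at once if the brass die is dropped: let go over the dish with its foot more than 20 mm above the dish's floor (horizontal distance between die_center and dish below 0.06 m and z of die_center in the frame of dish above 0.038 m and contact force between die and anything else below 0.05 N).
It also fails if it takes over 64 s, if anything falls off the work surface, if the arm or the gripper's body presses on something with over 40 N, if the wrist force passes 120 N, or if a joint passes its speed limit or range.

## Robot

A 7-joint arm with a two-finger parallel gripper is mounted at the origin on the work surface. World frame = base frame: x ahead of the robot, y to its left, z up, the work surface at z = 0. Lengths are in m, angles in rad, forces in N, time in s.
With the tool pointing down it reaches from about 0.4 to 0.875 m from the base axis. Payload 19.3 kg.
Tool frame: the origin (TCP) lies at the very end of the fingers, on their centre line; the grasp point (between the pads) lies 19 mm behind it; z points along the fingers, y is the direction in which the jaws open and shut (so a half turn about z gives the same grasp; the last joint's range is limited). The gripper opens to 85 mm and grips with 20 to 120 N. Pads are 22 mm wide; open, the fingers measure 114 mm over their backs; the gripper's body (76 mm by 85 mm) begins 54 mm behind the grasp point. The pads swing forward as they close: fully open they stand 13 mm farther back than shut.
Start: joints at [-1.27, 0.521, -0.036, 1.599, 0.021, 1.021, -0.113], TCP at [0.226, 0.583, 0.231] pointing down, gripper open.
Joint ranges: [-2.91, 2.91], [-0.3, 2.13], [-1.5, 1.42], [0.17, 2.43], [-1.26, 4.41], [0.16, 1.93], [-2.52, 2.52]. Speed limits (rad/s): [1.89, 1.89, 2.39, 2.39, 3.01, 3.01, 3.01].

## Interface

Orientations are given as [roll, pitch, yaw] about the fixed x, y, z axes, in that order (R = Rz(yaw) Ry(pitch) Rx(roll)).
In Python, from workcell import bot, vision, job_done gives the robot as it stands.
- The arm moves only by the tool arm_command, never from a script. Its arguments are lists of equal length, an entry for each row: "gripper": the finger opening in cm, from 0 to 8.54; "slide": the shift along the tool's x, y, z in cm, a list of three; "turn": the turn, a rotation vector about the tool's x, y, z in degrees, a list of three. A call has 1 to 5 rows; each row is the pose to reach, as a shift and turn from the pose commanded when the call began, along the tool's axes at that moment; what a row does not reach only later rows make up. A row lasts 1/8 s, in which the tool goes at most 62.5 mm and 10.7 degrees, less where a joint would pass 70% of its speed; a pose out of reach is approached as far as the arm can. A call with a gripper value outside its range is refused whole. The fingers move at their own pace and stop on an object; "force" is the grip in N (left out, the last holds). Time passes only in rows, so rows that repeat a pose let the fingers close. It gives the time, the measured TCP pose, the force and the opening at its end, in the units of the state.
- bot.observe(): the state, without advancing time (a new reading comes with each control period).
- vision.grab_frame(name): name is "scene" or "top" or "wrist"; returns the picture (400x640x3 uint8, blue, green, red); there is no depth.
- vision.camera_model(name): a dict with "mtx" (3x3 intrinsics, pixels), "k1" (the pictures are not rectified: a ray, as slopes to the right and down, at radius r is drawn at 1 + k1 r^2 times it, then the intrinsics apply), "T" (4x4, takes a point from camera to world coordinates). Camera axes: x right, y down, z forward; pixel columns grow to the right and rows downward; lengths in m; the calibration is good to about 2 mm. A picture is of the moment at which its call begins: read the wrist's pose just before it. camera_model takes no time and is no camera call; for the wrist camera it gives the pose at the moment of the call.
- job_done(): hands the job in, once; it reports no verdict.
The state is a dict: "clock": time; "qpos": joint angles; "qd": joint speeds; "joint_efforts": joint torques, N m; "position": TCP position; "tool_rot": TCP orientation; "force": force on the tool from outside, world axes, zero at the start; "moment": the same for the moment, N m; "grip_width": finger opening in m.
Only numpy, scipy, OpenCV 4.12 (cv2) and the standard library are available. Lean on these libraries where they do the work, as an engineer would, in place of code of your own. Each camera call takes 0.05 s, during which the arm holds its last target. There are 200 camera calls.

## Working session

There is one attempt and no reset: what is moved stays moved. The work goes in short steps, Python scripts to look and compute and a tool call to move; the robot and the scene stay as the last step left them, time stands still between calls to the robot, and variables do not carry over. Pictures are saved under pics/ and viewed, about 8 in all and at most 12, crops included, and the job is handed in when it is done.

Besides the shell and the picture viewer there is one more tool, called after "Emit:" in YAML: its name, and indented under it one key for each argument. arm_command: Moves the arm, as the interface text tells. Its arguments: {"type":"object","properties":{"gripper":{"type":"array","items":{"type":"number"}},"slide":{"type":"array","items":{"type":"array","items":{"type":"number"}}},"turn":{"type":"array","items":{"type":"array","items":{"type":"number"}}},"force":{"type":"number"}},"required":["gripper","slide","turn"]}

```bash
mkdir -p pics; python3 - <<'E'
from workcell import bot, vision
import cv2,numpy as np
print(bot.observe())
for n in("top","scene"):
    cv2.imwrite(f"pics/{n}0.png",vision.grab_frame(n)); m=vision.camera_model(n); print(n,m)
E
```

```text
{'clock': 0.0, 'qpos': array([-1.27023043,  0.52203007, -0.03633758,  1.60001768,  0.02120158,
        1.02114419, -0.11275314]), 'qd': array([ 0.00153835,  0.00055364,  0.00029664,  0.00114492, -0.00010198,
        0.00013086, -0.00043066]), 'joint_efforts': array([-2.26238262e-03, -9.27099752e+01,  1.97868124e+00, -3.69929087e+01,
        1.76414702e-02,  8.11348145e-03,  3.85943770e-05]), 'position': array([0.22635643, 0.58218152, 0.23071217]), 'tool_rot': array([-3.14038147e+00,  8.53076716e-05,  2.77087353e+00]), 'force': array([ 0.44098456, -0.06862845,  0.46510215]), 'moment': array([0.02237832, 0.06840412, 0.03888382]), 'grip_width': 0.08547762847616353}
top {'mtx': array([[400.13940983,   0.        , 318.13657793],
       [  0.        , 400.13940983, 200.38213294],
       [  0.        ,   0.        ,   1.        ]]), 'k1': -0.007031455323828171, 'T': array([[ 0.02830485, -0.9927067 ,  0.11718466,  0.38956485],
       [-0.99931881, -0.03087896, -0.02020904, -0.17487398],
       [ 0.02368019, -0.11653282, -0.9929045 ,  1.03508123],
       [ 0.        ,  0.        ,  0.        ,  1.        ]])}
scene {'mtx': array([[414.10525154,   0.        , 324.34788052],
       [  0.        , 414.10525154, 200.7313302 ],
       [  0.        ,   0.        ,   1.        ]]), 'k1': 0.014955002641656839, 'T': array([[-0.66712576,  0.63603171, -0.38782326,  0.97734649],
       [ 0.74480001,  0.55920379, -0.36409349,  0.24903949],
       [-0.01470276, -0.53174691, -0.84677568,  1.04540531],
       [ 0.        ,  0.        ,  0.        ,  1.        ]])}
```

View pics/top0.png

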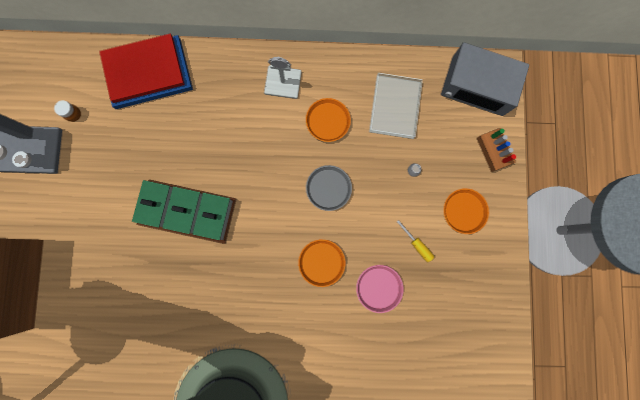

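View pics/scene0.png

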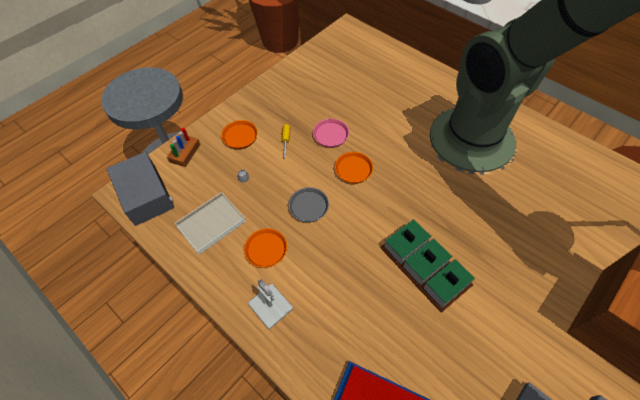

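```bash
python3 - <<'E'
import cv2,numpy as np
a=cv2.imread("pics/top0.png")
r=cv2.resize(a[170:250,125:245],None,fx=6,fy=6,interpolation=cv2.INTER_CUBIC)
d=cv2.resize(a[160:220,295:365],None,fx=1,fy=1)
cv2.imwrite("pics/rack.png",r)
cv2.imwrite("pics/dish.png",cv2.resize(a[155:225,290:370],None,fx=6,fy=6,interpolation=cv2.INTER_CUBIC))
E
```

```text
(no output)
```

View pics/rack.png

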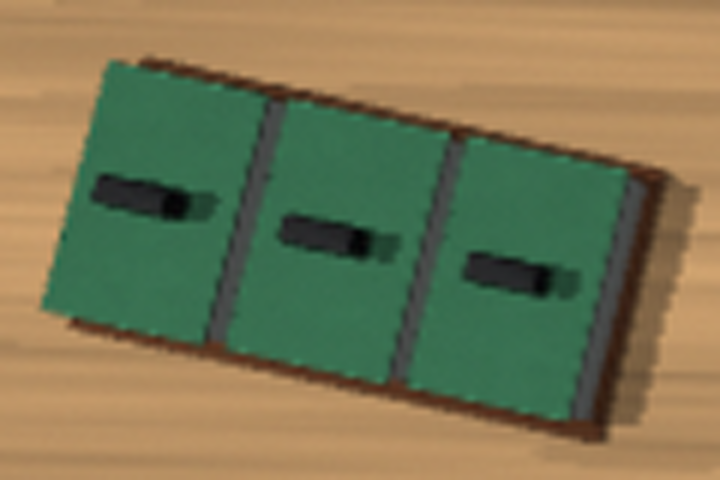

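View pics/dish.png

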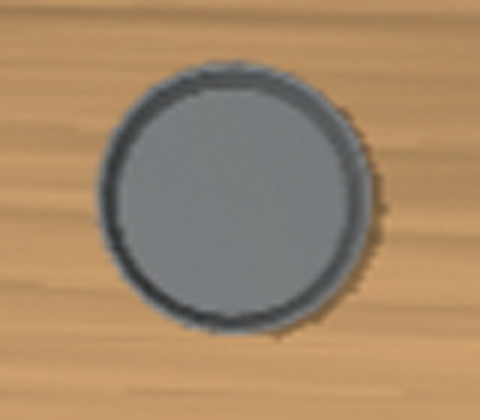

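```bash
cat >h.py <<'E'
import numpy as np, cv2
from scipy.spatial.transform import Rotation as R
from workcell import bot, vision
def ray(m,px,z):
    px=np.atleast_2d(np.float64(px)); K=m["mtx"]
    u=cv2.undistortPoints(px[:,None],K,np.array([m["k1"],0,0,0]))[:,0]
    d=np.c_[u,np.ones(len(u))]@m["T"][:3,:3].T; o=m["T"][:3,3]
    return o+d*((z-o[2])/d[:,2])[:,None]
def proj(m,P):
    T=np.linalg.inv(m["T"]); Q=np.atleast_2d(P)@T[:3,:3].T+T[:3,3]
    x=Q[:,:2]/Q[:,2:]; x=x*(1+m["k1"]*(x**2).sum(1))[:,None]
    return x*np.diag(m["mtx"])[:2]+m["mtx"][:2,2]
def go(p,yaw=None):
    "slide cm / turn deg from the measured pose to a TCP p, tool down, yaw"
    s=bot.observe(); r=R.from_euler("xyz",s["tool_rot"])
    y=s["tool_rot"][2] if yaw is None else yaw
    t=R.from_euler("xyz",[np.pi,0,y])
    print("slide",(r.inv().apply(np.array(p)-s["position"])*100).round(2),"turn",np.degrees((r.inv()*t).as_rotvec()).round(1))
E
python3 - <<'E'
from h import *
m=vision.camera_model("top"); o=np.array([125,170])-.4
c=lambda p:np.array(p)/6+o
L=[[(110,62),(270,97),(207,343),(43,310)],[(283,100),(449,133),(393,382),(229,348)],[(467,138),(629,170),(573,420),(410,385)]]
C=[]
for l in L:
    w=ray(m,c(l),.05); C.append(w.mean(0)); print("lid",w.mean(0).round(4), "short side",w[1]-w[0],w[0]-w[3])
print("knobs",ray(m,c([(130,195),(317,236),(506,274)]),.076).round(4))
d=C[0]-C[2]; print("rack yaw of +y",np.degrees(np.arctan2(d[1],d[0])),np.linalg.norm(d))
ms=vision.camera_model("scene")
print("dish",ray(m,(329.1,187.5),.018),ray(ms,(308,204),.018))
print("scene tins",ray(ms,[(407,236),(430,256),(452,279)],.076))
p=C[1];g=np.degrees(np.arctan2(d[1],d[0]))
print(p)
for yaw in (g-90-90,g-90+90,g-90): go([p[0],p[1],.2],np.radians(yaw))
E
```

```text
lid [0.4858 0.2156 0.05  ] short side [-0.01247496 -0.06650122  0.        ] [ 0.10286483 -0.01898414  0.        ]
lid [0.4726 0.1409 0.05  ] short side [-0.01155327 -0.06880892  0.        ] [ 0.10248304 -0.01461549  0.        ]
lid [0.4595 0.0662 0.05  ] short side [-0.01118201 -0.06708251  0.        ] [ 0.10190961 -0.01678703  0.        ]
knobs [[0.4858 0.2164 0.076 ]
 [0.4717 0.1412 0.076 ]
 [0.4588 0.0655 0.076 ]]
rack yaw of +y 79.99206313140243 0.15163245163753647
dish [[ 0.54381889 -0.22281663  0.018     ]] [[ 0.54667921 -0.22103141  0.018     ]]
scene tins [[0.4717723  0.06712113 0.076     ]
 [0.47966759 0.1440796  0.076     ]
 [0.49540715 0.21902861 0.076     ]]
[0.4725952  0.14090922 0.05      ]
slide [-38.94 -32.21   3.11] turn [  -0.    -0.  -101.2]
slide [-38.94 -32.21   3.11] turn [-0.   0.  78.8]
slide [-38.94 -32.21   3.11] turn [-0.000e+00  1.000e-01  1.688e+02]
```

```bash
python3 - <<'E'
from h import *
go([.486,.2155,.17],np.radians(80))
E
```

```text
slide [-37.49 -24.77   6.11] turn [-0.   0.  78.8]
```

Emit:
arm_command:
  gripper: [6,6,6,6,6]
  slide:
    - [-37.5,-24.8,6.1]
    - [-37.5,-24.8,6.1]
    - [-37.5,-24.8,6.1]
    - [-37.5,-24.8,6.1]
    - [-37.5,-24.8,6.1]
  turn:
    - [0,0,78.8]
    - [0,0,78.8]
    - [0,0,78.8]
    - [0,0,78.8]
    - [0,0,78.8]
  force: 50

```text
clock: 0.72
position: [0.4061, 0.328, 0.1891]
tool_rot: [3.141, -0.0, 1.827]
force: [0.7, 1.6, -0.3]
grip_width: 0.0597
```

```bash
python3 - <<'E'
from h import *
go([.486,.2155,.17],np.radians(80))
E
```

```text
slide [-12.91   4.87   1.91] turn [ 0.  -0.  24.7]
```

Emit:
arm_command:
  gripper: [6,6,6,6]
  slide:
    - [-12.5,4.7,1.8]
    - [-12.5,4.7,1.8]
    - [-12.5,4.7,1.8]
    - [-12.5,4.7,1.8]
  turn:
    - [0,0,24.2]
    - [0,0,24.2]
    - [0,0,24.2]
    - [0,0,24.2]

```text
clock: 1.23
position: [0.4831, 0.221, 0.171]
tool_rot: [-3.141, 0.0, 1.411]
force: [-0.9, 1.0, -0.4]
grip_width: 0.0598
```

```bash
python3 - <<'E'
from h import *
m=vision.camera_model("wrist"); a=vision.grab_frame("wrist"); cv2.imwrite("pics/w1.png",a)
print(m["T"].round(3),m["mtx"]); print(proj(m,[[.486,.2155,.076],[.4726,.1409,.076]]))
go([.486,.2155,.055],np.radians(80))
E
```

```text
[[ 0.987 -0.152 -0.045  0.495]
 [-0.158 -0.949 -0.274  0.292]
 [-0.001  0.277 -0.961  0.312]
 [ 0.     0.     0.     1.   ]] [[294.79970862   0.         316.50964852]
 [  0.         294.79970862 195.84781063]
 [  0.           0.           1.        ]]
[[320.96955592 205.2632506 ]
 [319.05679547 284.08659523]]
slide [-0.59  0.44 11.61] turn [-0. -0.  1.]
```

View pics/w1.png

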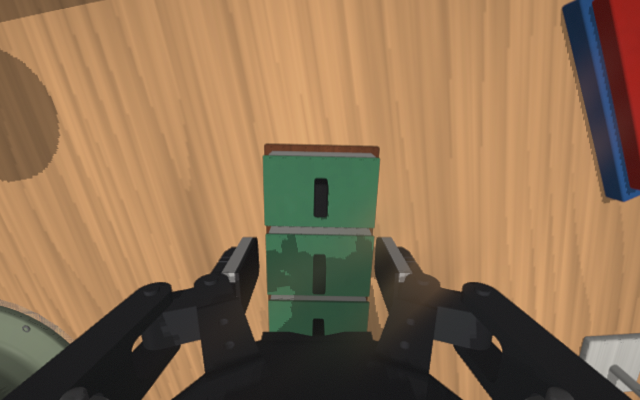

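Wrist view: knob of the end tin at (321,203), predicted (321,205), so the estimate agrees. Descending.

Emit:
arm_command:
  gripper: [6,6,6,0.4,0.4]
  slide:
    - [-0.4,0.3,5]
    - [-0.4,0.3,9]
    - [-0.4,0.3,11.6]
    - [-0.4,0.3,11.6]
    - [-0.4,0.3,11.6]
  turn:
    - [0,0,0.7]
    - [0,0,0.7]
    - [0,0,0.7]
    - [0,0,0.7]
    - [0,0,0.7]

```text
clock: 1.9
position: [0.4855, 0.2177, 0.0563]
tool_rot: [3.141, -0.001, 1.4]
force: [0.3, 0.1, 0.3]
grip_width: 0.0243
```

Emit:
arm_command:
  gripper: [0.4,0.4,0.4]
  slide:
    - [0,0,0]
    - [0,0,0]
    - [0,0,-1]
  turn:
    - [0,0,0]
    - [0,0,0]
    - [0,0,0]

```text
clock: 2.28
position: [0.4855, 0.217, 0.0662]
tool_rot: [3.141, -0.0, 1.399]
force: [0.1, -0.3, -1.0]
grip_width: 0.0108
```

Emit:
arm_command:
  gripper: [0.4,0.4,0.4,0.4,0.4]
  slide:
    - [0,0,-4]
    - [0,5,-4.5]
    - [0,10,-4.5]
    - [0,13.5,-3]
    - [0,13.5,2]
  turn:
    - [0,0,0]
    - [0,0,0]
    - [0,0,0]
    - [0,0,0]
    - [0,0,0]

```text
clock: 2.9
position: [0.6226, 0.1931, 0.0477]
tool_rot: [3.135, -0.003, 1.397]
force: [-0.3, 0.7, -2.0]
grip_width: 0.0107
```

```bash
python3 - <<'E'
from h import *
a=vision.grab_frame("top"); cv2.imwrite("pics/t1.png",cv2.resize(a[100:260,110:270],None,fx=4,fy=4,interpolation=cv2.INTER_CUBIC))
print(bot.observe()["position"])
E
```

```text
[0.61709726 0.19258805 0.03982169]
```

View pics/t1.png

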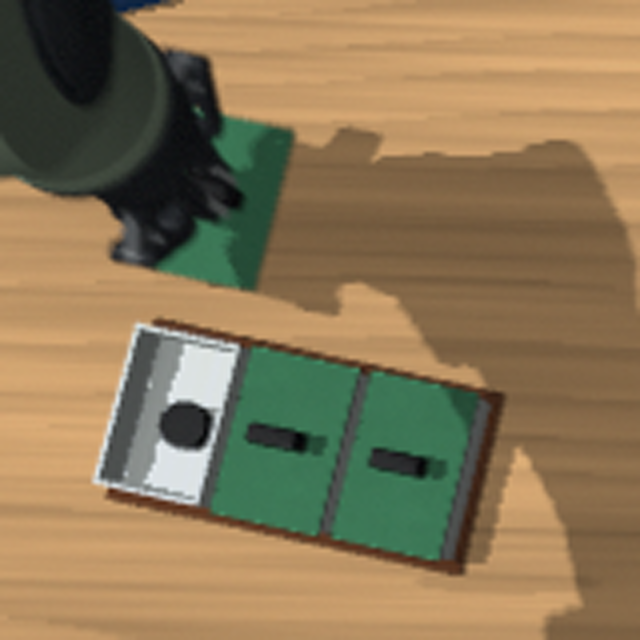

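The opened tin holds the black disc (185,425 in the crop). Lowering this lid to the bench.

Emit:
arm_command:
  gripper: [0.4,0.4,0.4]
  slide:
    - [0,0,2]
    - [0,0,2.8]
    - [0,0,2.8]
  turn:
    - [0,0,0]
    - [0,0,0]
    - [0,0,0]

```text
clock: 3.32
position: [0.6186, 0.1939, 0.018]
tool_rot: [3.141, -0.0, 1.399]
force: [0.5, 0.1, -0.2]
grip_width: 0.0109
```

Emit:
arm_command:
  gripper: [0.4,5,5,5,5]
  slide:
    - [0,0,0.3]
    - [0,0,0.3]
    - [0,0,0.3]
    - [0,0,-5.5]
    - [-3,-5,-8]
  turn:
    - [0,0,0]
    - [0,0,0]
    - [0,0,0]
    - [0,0,0]
    - [0,0,0]

```text
clock: 3.95
position: [0.5676, 0.1739, 0.0994]
tool_rot: [3.136, -0.003, 1.399]
force: [-1.0, -0.1, 0.6]
grip_width: 0.0502
```

```bash
python3 - <<'E'
from h import *
go([.472,.141,.1],np.radians(80))
E
```

```text
slide [-4.87 -8.86 -0.12] turn [ 0.3 -0.1  0.2]
```

Emit:
arm_command:
  gripper: [5,5,5,5,5]
  slide:
    - [-2.5,-4.3,-1]
    - [-4.8,-8.5,0]
    - [-4.8,-8.5,0]
    - [-4.8,-8.5,4.2]
    - [-4.8,-8.5,4.2]
  turn:
    - [0,0,0]
    - [0,0,0]
    - [0,0,0]
    - [0,0,0]
    - [0,0,0]

```text
clock: 4.58
position: [0.4722, 0.1399, 0.0536]
tool_rot: [-3.139, 0.002, 1.399]
force: [-0.4, 0.2, 1.0]
grip_width: 0.0499
```

Emit:
arm_command:
  gripper: [0.4,0.4,0.4,0.4,0.4]
  slide:
    - [0,0,0]
    - [0,0,0]
    - [0,0,0]
    - [0,0,-4]
    - [0,2,-5.5]
  turn:
    - [0,0,0]
    - [0,0,0]
    - [0,0,0]
    - [0,0,0]
    - [0,0,0]

```text
clock: 5.2
position: [0.4929, 0.1373, 0.1124]
tool_rot: [3.14, -0.001, 1.399]
force: [0.0, 0.3, -1.3]
grip_width: 0.0109
```

Emit:
arm_command:
  gripper: [0.4,0.4,0.4,0.4,0.4]
  slide:
    - [0,5,0]
    - [0,11,0]
    - [0,11.5,4]
    - [0,11.5,9]
    - [0,11.5,9.4]
  turn:
    - [0,0,0]
    - [0,0,0]
    - [0,0,0]
    - [0,0,0]
    - [0,0,0]

```text
clock: 5.82
position: [0.6056, 0.1167, 0.0145]
tool_rot: [-3.14, 0.001, 1.398]
force: [0.1, -0.7, -0.4]
grip_width: 0.0108
```

```bash
python3 - <<'E'
from h import *
a=vision.grab_frame("top"); cv2.imwrite("pics/t2.png",cv2.resize(a[100:260,110:270],None,fx=4,fy=4,interpolation=cv2.INTER_CUBIC))
print(bot.observe()["position"])
E
```

```text
[0.60556337 0.11683187 0.01525334]
```

View pics/t2.png

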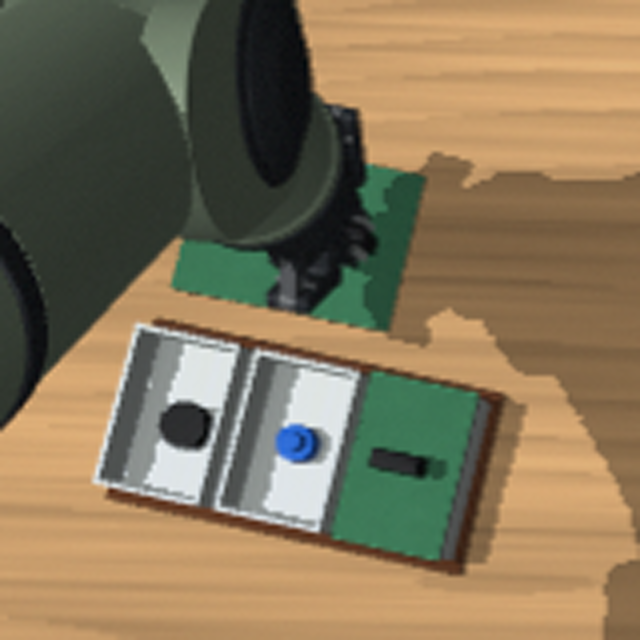

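Middle tin has the blue die (297,443), so the brass one must be in the third. Release and fetch the third lid.

Emit:
arm_command:
  gripper: [5,5,5,5,5]
  slide:
    - [0,0,0.1]
    - [0,0,0.1]
    - [0,0,-5.5]
    - [-3,-5,-8]
    - [-5.5,-10,-8]
  turn:
    - [0,0,0]
    - [0,0,0]
    - [0,0,0]
    - [0,0,0]
    - [0,0,0]

```text
clock: 6.5
position: [0.4976, 0.0797, 0.0981]
tool_rot: [3.138, -0.002, 1.399]
force: [0.5, -0.4, -0.1]
grip_width: 0.05
```

Emit:
arm_command:
  gripper: [5,5,5,5,5]
  slide:
    - [-2,-3.5,-0.5]
    - [-2,-3.5,-0.5]
    - [-2,-3.5,4]
    - [-2,-3.5,4]
    - [-2,-3.5,4]
  turn:
    - [0,0,0]
    - [0,0,0]
    - [0,0,0]
    - [0,0,0]
    - [0,0,0]

```text
clock: 7.12
position: [0.4607, 0.0663, 0.0569]
tool_rot: [3.141, -0.0, 1.398]
force: [-0.2, -0.2, 0.1]
grip_width: 0.0498
```

Emit:
arm_command:
  gripper: [0.4,0.4,0.4,0.4,0.4]
  slide:
    - [0,0,0.2]
    - [0,0,0.2]
    - [0,0,0.2]
    - [0,0,-4]
    - [0,2,-5.5]
  turn:
    - [0,0,0]
    - [0,0,0]
    - [0,0,0]
    - [0,0,0]
    - [0,0,0]

```text
clock: 7.75
position: [0.4798, 0.0631, 0.1129]
tool_rot: [3.141, -0.001, 1.399]
force: [0.2, 1.3, -1.0]
grip_width: 0.0106
```

Emit:
arm_command:
  gripper: [0.4,0.4,0.4,0.4,0.4]
  slide:
    - [0,5,0]
    - [0,11,0]
    - [0,11.5,4]
    - [0,11.5,9]
    - [0,11.5,9.5]
  turn:
    - [0,0,0]
    - [0,0,0]
    - [0,0,0]
    - [0,0,0]
    - [0,0,0]

```text
clock: 8.38
position: [0.5913, 0.0429, 0.0137]
tool_rot: [-3.137, 0.002, 1.399]
force: [-0.6, -0.8, -0.6]
grip_width: 0.0114
```

Emit:
arm_command:
  gripper: [5,5,5,5,5]
  slide:
    - [0,0,0.1]
    - [0,0,0.1]
    - [0,0,-5.5]
    - [0,-5,-9]
    - [0,-9,-11]
  turn:
    - [0,0,0]
    - [0,0,0]
    - [0,0,0]
    - [0,0,0]
    - [0,0,0]

```text
clock: 9.0
position: [0.5038, 0.059, 0.1287]
tool_rot: [3.139, -0.002, 1.398]
force: [1.3, -0.3, 0.8]
grip_width: 0.0497
```

Emit:
arm_command:
  gripper: [5,5,5]
  slide:
    - [0,-4.5,0]
    - [0,-4.5,0]
    - [0,-4.5,0]
  turn:
    - [0,0,0]
    - [0,0,0]
    - [0,0,0]

```text
clock: 9.38
position: [0.4611, 0.0666, 0.1271]
tool_rot: [3.139, -0.001, 1.399]
force: [0.3, -0.0, -0.5]
grip_width: 0.05
```

```bash
python3 - <<'E'
from h import *
s=bot.observe();print(s["position"],s["tool_rot"])
m=vision.camera_model("wrist"); a=vision.grab_frame("wrist"); cv2.imwrite("pics/w2.png",a)
np.savez("pics/w2.npz",**m)
P=[.459,.066,.037]; print(proj(m,[P]))
E
```

```text
[0.46110721 0.06663075 0.12708586] [ 3.13935435e+00 -1.34495487e-03  1.39894414e+00]
[[313.87193259 202.72019012]]
```

View pics/w2.png

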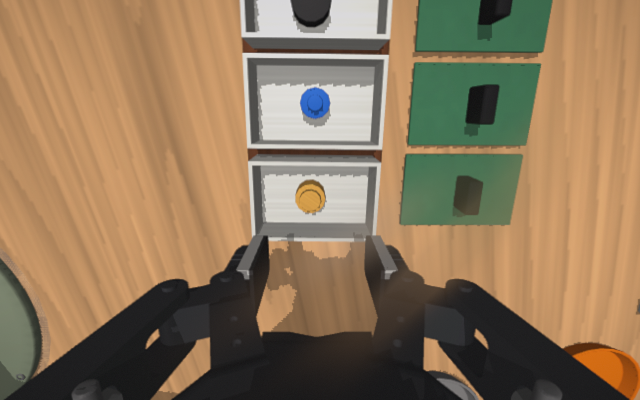

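The brass die's top is at about (310,201) in the third tin.

```bash
python3 - <<'E'
from h import *
m=dict(np.load("pics/w2.npz"))
p=ray(m,[(310,201)],.037)[0]; print(p, ray(m,[(310,197)],.031))
# check via rim corners of tin at z=.046
print(ray(m,[(250,158),(381,162),(377,240),(253,240)],.046).mean(0))
go([p[0],p[1],.013],np.radians(80))
E
```

```text
[0.45612078 0.06799968 0.037     ] [[0.45630135 0.06967059 0.031     ]]
[0.46083606 0.06949577 0.046     ]
slide [ 0.06 -0.54 11.37] turn [ 0.1 -0.   0.1]
```

Emit:
arm_command:
  gripper: [5,5,5,5,5]
  slide:
    - [0.1,-0.5,4]
    - [0.1,-0.5,8]
    - [0.1,-0.5,10.3]
    - [0.1,-0.5,11.1]
    - [0.1,-0.5,11.1]
  turn:
    - [0,0,0]
    - [0,0,0]
    - [0,0,0]
    - [0,0,0]
    - [0,0,0]

```text
clock: 10.05
position: [0.4557, 0.0679, 0.015]
tool_rot: [-3.142, 0.0, 1.398]
force: [-1.2, -0.7, 0.4]
grip_width: 0.05
```

Emit:
arm_command:
  gripper: [1.8,1.8,1.8,1.8]
  slide:
    - [0,0,0]
    - [0,0,0]
    - [0,0,0]
    - [0,0,0]
  turn:
    - [0,0,0]
    - [0,0,0]
    - [0,0,0]
    - [0,0,0]

```text
clock: 10.55
position: [0.4559, 0.0683, 0.0159]
tool_rot: [3.14, -0.001, 1.399]
force: [-1.7, -0.4, 10.8]
grip_width: 0.0228
```

Upward force of 10.8 N suggests that the closing fingertips met the floor; regrip 4 mm higher.

Emit:
arm_command:
  gripper: [4,4,1.8,1.8,1.8]
  slide:
    - [0,0,0]
    - [0,0,-0.4]
    - [0,0,-0.4]
    - [0,0,-0.4]
    - [0,0,-0.4]
  turn:
    - [0,0,0]
    - [0,0,0]
    - [0,0,0]
    - [0,0,0]
    - [0,0,0]
  force: 40

```text
clock: 11.18
position: [0.4556, 0.0683, 0.0195]
tool_rot: [3.141, -0.001, 1.399]
force: [-2.5, -1.3, 17.4]
grip_width: 0.0233
```

```bash
python3 - <<'E'
from h import *
s=bot.observe();print(s["position"],s["tool_rot"],s["force"],s["grip_width"])
E
```

```text
[0.45562417 0.06825567 0.01949202] [ 3.14091909e+00 -5.10870352e-04  1.39856222e+00] [-2.46106823 -1.29592684 17.40717187] 0.023284432018833956
```

Emit:
arm_command:
  gripper: [1.8,1.8,1.8,1.8]
  slide:
    - [0,0,-1.5]
    - [0,0,-4]
    - [0,0,-7]
    - [0,0,-7]
  turn:
    - [0,0,0]
    - [0,0,0]
    - [0,0,0]
    - [0,0,0]

```text
clock: 11.68
position: [0.4563, 0.0685, 0.091]
tool_rot: [3.139, -0.002, 1.399]
force: [-0.6, -0.5, -1.6]
grip_width: 0.0232
```

```bash
python3 - <<'E'
from h import *
s=bot.observe();print(s["position"],s["force"],s["grip_width"])
a=vision.grab_frame("wrist"); m=vision.camera_model("wrist"); np.savez("pics/w3.npz",**m)
b=vision.grab_frame("scene"); ms=vision.camera_model("scene")
x,y=proj(ms,[s["position"]])[0].astype(int); print(x,y); 
A=cv2.resize(a[150:350,220:420],(600,600)); 
B=cv2.resize(b[max(y-35,0):y+35,x-12:x+12],(200,583)); B=cv2.copyMakeBorder(B,0,17,0,0,0)
cv2.imwrite("pics/w3.png",np.hstack([A,B]))
go([.545,-.222,s["position"][2]],np.radians(80)); go([.545,-.222,s["position"][2]],np.radians(60))
E
```

```text
[0.45627223 0.06849185 0.09099851] [-0.58117111 -0.47927582 -1.63141233] 0.023222562954190992
411 229
slide [-27.08  13.8   -0.19] turn [ 0.  -0.   0.2]
slide [-27.08  13.8   -0.19] turn [ 0.  -0.  20.2]
```

View pics/w3.png

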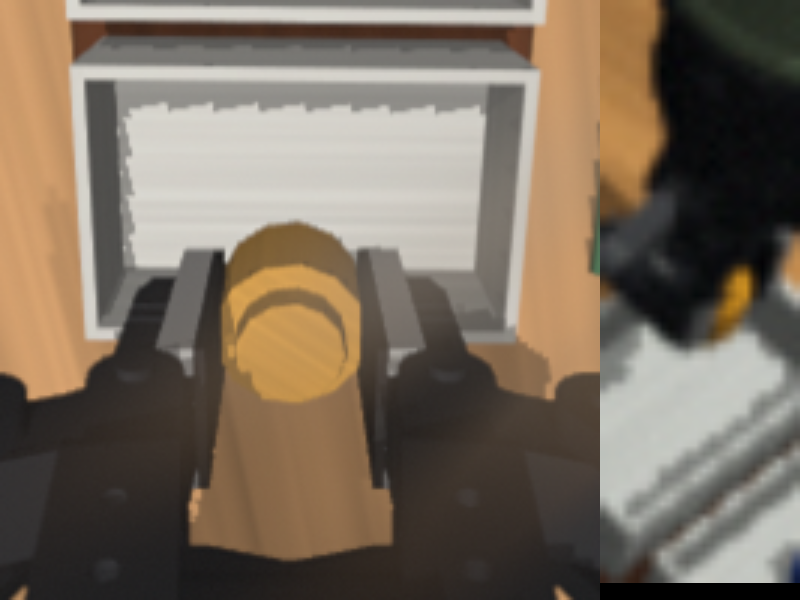

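Die is held upright. Moving to the dish.

Emit:
arm_command:
  gripper: [1.8,1.8,1.8,1.8,1.8]
  slide:
    - [-4,2,0]
    - [-9,4.6,0]
    - [-14,7.2,0]
    - [-19,9.7,0]
    - [-24,12.2,0]
  turn:
    - [0,0,0]
    - [0,0,0]
    - [0,0,0]
    - [0,0,0]
    - [0,0,0]

```text
clock: 12.4
position: [0.5342, -0.1909, 0.0879]
tool_rot: [-3.14, -0.0, 1.399]
force: [0.6, 0.6, -0.9]
grip_width: 0.0226
```

Emit:
arm_command:
  gripper: [1.8,1.8,1.8,1.8]
  slide:
    - [-3.1,1.6,1]
    - [-3.1,1.6,3]
    - [-3.1,1.6,4]
    - [-3.1,1.6,4]
  turn:
    - [0,0,0]
    - [0,0,0]
    - [0,0,0]
    - [0,0,0]

```text
clock: 12.9
position: [0.5442, -0.2218, 0.048]
tool_rot: [-3.14, -0.0, 1.399]
force: [0.3, 0.4, -0.8]
grip_width: 0.023
```

```bash
python3 - <<'E'
from h import *
s=bot.observe();print(s["position"],s["tool_rot"],s["force"],s["grip_width"])
m=vision.camera_model("wrist"); a=vision.grab_frame("wrist"); cv2.imwrite("pics/w4.png",a); np.savez("pics/w4.npz",**m)
print(proj(m,[[.545,-.222,.018]]))
E
```

```text
[ 0.54422331 -0.22183254  0.04798722] [-3.13960585e+00 -3.78472187e-04  1.39916648e+00] [ 0.2636567   0.44578155 -0.79105589] 0.022984257189568032
[[317.80322605 229.84702516]]
```

View pics/w4.png

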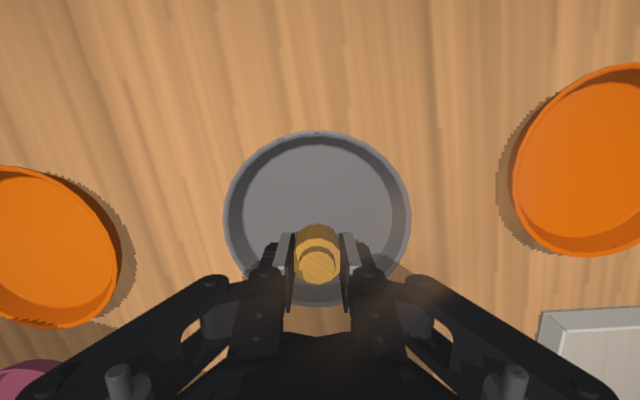

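The die hangs over the grey dish (rim centre about (317,217)). Lowering.

Emit:
arm_command:
  gripper: [1.8,1.8,1.8,1.8,1.8]
  slide:
    - [0.3,0,1]
    - [0.3,0,2]
    - [0.3,0,2.8]
    - [0.3,0,3.2]
    - [0.3,0,3.2]
  turn:
    - [0,0,0]
    - [0,0,0]
    - [0,0,0]
    - [0,0,0]
    - [0,0,0]

```text
clock: 13.58
position: [0.5452, -0.2196, 0.0166]
tool_rot: [-3.141, 0.0, 1.399]
force: [1.1, 0.2, -1.2]
grip_width: 0.0227
```

Emit:
arm_command:
  gripper: [1.8,1.8,1.8,1.8]
  slide:
    - [0,0,0.2]
    - [0,0,0.3]
    - [0,0,0.3]
    - [0,0,0.3]
  turn:
    - [0,0,0]
    - [0,0,0]
    - [0,0,0]
    - [0,0,0]

```text
clock: 14.08
position: [0.5454, -0.2196, 0.014]
tool_rot: [3.141, 0.0, 1.399]
force: [0.7, -0.3, -1.3]
grip_width: 0.0234
```

Emit:
arm_command:
  gripper: [1.8,1.8,1.8,1.8]
  slide:
    - [0,0,0.1]
    - [0,0,0.15]
    - [0,0,0.15]
    - [0,0,0.15]
  turn:
    - [0,0,0]
    - [0,0,0]
    - [0,0,0]
    - [0,0,0]

```text
clock: 14.58
position: [0.5455, -0.2196, 0.0135]
tool_rot: [3.141, -0.0, 1.398]
force: [-6.4, 2.7, 22.4]
grip_width: 0.0231
```

Floor contact felt. Release and retreat.

Emit:
arm_command:
  gripper: [4.5,4.5,4.5,4.5,4.5]
  slide:
    - [0,0,-0.1]
    - [0,0,-0.1]
    - [0,0,-0.1]
    - [0,0,-2]
    - [0,0,-6]
  turn:
    - [0,0,0]
    - [0,0,0]
    - [0,0,0]
    - [0,0,0]
    - [0,0,0]

```text
clock: 15.2
position: [0.5447, -0.2194, 0.073]
tool_rot: [-3.14, -0.0, 1.398]
force: [0.3, 0.7, 0.2]
grip_width: 0.0452
```

Emit:
arm_command:
  gripper: [4.5,4.5,4.5,4.5]
  slide:
    - [0,0,-4]
    - [0,0,-8]
    - [0,0,-8]
    - [0,0,-8]
  turn:
    - [0,0,0]
    - [0,0,0]
    - [0,0,0]
    - [0,0,0]

```text
clock: 15.7
position: [0.5453, -0.2194, 0.1529]
tool_rot: [3.141, -0.0, 1.399]
force: [-0.1, -0.1, -1.6]
grip_width: 0.0448
```

```bash
python3 - <<'E'
from h import *
s=bot.observe();print(s["clock"],s["position"],s["force"],s["grip_width"])
a=vision.grab_frame("wrist"); m=vision.camera_model("wrist"); np.savez("pics/w5.npz",**m)
b=vision.grab_frame("scene")
A=a[100:350,170:470]; A=cv2.resize(A,(480,400))
B=cv2.resize(b[175:235,275:340],None,fx=4.9,fy=6.66)
cv2.imwrite("pics/w5.png",np.hstack([A,cv2.resize(B,(318,400))]))
E
```

```text
15.7 [ 0.54525554 -0.21937449  0.15286698] [-0.08287815 -0.06024339 -1.55681209] 0.04482355497950617
```

View pics/w5.png

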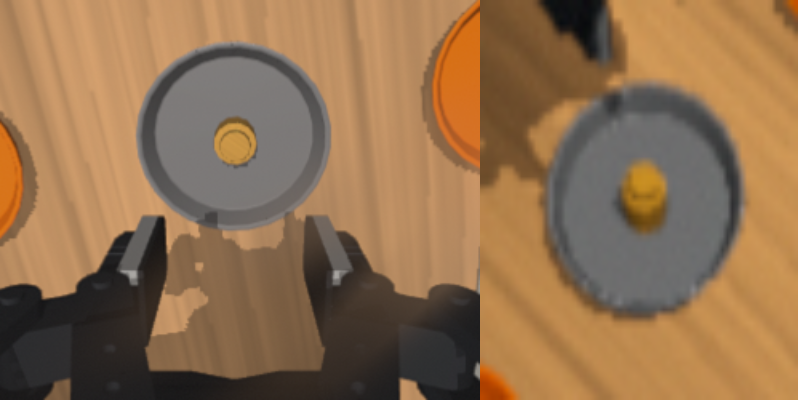

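The die stands upright in the middle of the grey dish, and the gripper is clear.

```bash
python3 -c "
from workcell import job_done; print(job_done())"
```

```text
the job is handed in; nothing more can be done
None
```

The brass die is standing upright near the centre of the grey ring dish, released, and the job is handed in at about 15.8 s of the 64 s allowed. `job_done()` gives no verdict.

- **Search:** I lifted all three lids onto the free strip. The tins held the black disc, the blue die and then the brass die.
- **Last check:** the wrist and scene pictures show the die upright near the middle of a dish that looks level. The gripper was open and about 14 cm above it, touching nothing. I judged this by eye and did not compute the final die-to-dish distance.
- **Regrip in the tin:** the first grip read about 11 N of upward force, so I opened and gripped 4 mm higher. That grip read 17 N, so the fingers hitting the tin floor was not the cause; I took it to be the pads pushing the die down as they close. The die lifted cleanly.
- **Readings that disagreed:**
  - The grip read about 23 mm on the 26 mm die.
  - The scene and top cameras differed by up to about 13 mm on the lid knobs, where my scene readings were rough, and by about 3 mm on the dish.
  - Before lowering, the dish rim's centre was about 13 pixels from where I predicted it; the 45 mm tolerance left room for that.
- **Set-down:** contact with the dish floor read about 22 N before release.

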